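# Lock the lid clip

## Robot

A 7-joint arm with a two-finger parallel gripper is mounted at the origin on the work surface. World frame = base frame: x ahead of the robot, y to its left, z up, the work surface at z = 0. Lengths are in m, angles in degrees, forces in N, time in s.
With the tool pointing down it reaches from about 0.425 to 0.875 m from the base axis. Payload 4.7 kg.
Tool frame: the origin (TCP) lies on the centre line of the jaws, within the pads' length; the fingertips stand 25 mm ahead of it and the grasp point (between the pads) lies 6 mm ahead of it; z points along the fingers, y is the direction in which the jaws open and shut (so a half turn about z gives the same grasp; the last joint's range is limited). The gripper opens to 87 mm and grips with 3 to 60 N. Pads are 19 mm wide; open, the fingers measure 117 mm over their backs; the gripper's body (75 mm by 190 mm) begins 51 mm behind the grasp point.
Start: joints at [-71.098, 18.392, -4.016, 83.108, 1.295, 78.541, -3.26], TCP at [0.202, 0.618, 0.248] pointing down, gripper open.
Joint ranges: [-163.93, 163.93], [-17.29, 119.83], [-79.2, 71.16], [3.27, 140.29], [-89.18, 269.18], [5.43, 117.66], [-154.24, 154.24]. Speed limits (degrees/s): [147.25, 147.25, 180, 180, 180, 180, 180].

## Interface

Orientations are given as [roll, pitch, yaw] about the fixed x, y, z axes, in that order (R = Rz(yaw) Ry(pitch) Rx(roll)).
In Python, from cell import env gives the robot as it stands.
- The arm moves only by the shell command python3 -m creep 'ROWS' [OPENING] [FORCE]. ROWS is JSON, a list of rows, each an object of numbers: "tx", "ty", "tz": the shift along the tool's x, y, z in m; "rx", "ry", "rz": the turn, a rotation vector about the tool's x, y, z in degrees. In form: [{"tx": .., "ty": .., "tz": .., "rx": .., "ry": .., "rz": ..}, ...]. A call has 1 to 20 rows; each row shifts and turns the commanded pose from where the row before left it, along the tool's axes as they then stand; what a row does not reach is not made up. A row lasts 1/8 s, in which the tool goes at most 62.5 mm and 10.7 degrees, less where a joint would pass 70% of its speed; a pose out of reach is approached as far as the arm can. A call is refused whole if a number of a shift passes 0.0625 or a number of a turn 10.7, either way. A call with a gripper value outside its range is refused whole. OPENING is the finger opening in m, from 0 to 0.087, set as the call begins (- or left out, the last holds). The fingers move at their own pace and stop on an object; FORCE is the grip in N (left out, the last holds). Time passes only in rows, so rows that do not move let the fingers close. It gives the time, the measured TCP pose, the force and the opening at its end, in the units of the state.
- env.get_obs(): the state, without advancing time (a new reading comes with each control period).
- env.read_camera(name): name is "scene" or "top" or "wrist"; returns a dict with "pixels" (400x640x3 uint8, red, green, blue), "intrinsics" (3x3 intrinsics, pixels), "D" ([k1, k2, p1, p2, k3] as OpenCV has them; the pictures are not rectified), "R" (3x3) and "t" (3): a world point X has camera coordinates R X + t. Camera axes: x right, y down, z forward; pixel columns grow to the right and rows downward; lengths in m; the calibration is good to about 2 mm. A picture is of the moment at which its call begins. There is no depth.
- env.sign_off(): hands the job in, once; it reports no verdict.
The state is a dict: "time_s": time; "qpos": joint angles; "joint_velocities": joint speeds; "effort": joint torques, N m; "tool_pos": TCP position; "tool_rot": TCP orientation; "force": force on the tool from outside, world axes, zero at the start; "wrist_torque": the same for the moment, N m; "grip_width": finger opening in m.
Only numpy, scipy, OpenCV 4.12 (cv2) and the standard library are available. Lean on these libraries where they do the work, as an engineer would, in place of code of your own. Each camera call takes 0.05 s, during which the arm holds its last target.

## Task

The glass lid on the pine step shelf stands loose in its steel clip: push that clip's red toggle lever over with a fingertip, past centre, until it snaps to its other end and the jaw grips the lid, then move the hand clear. Only push the lever, do not take hold of it, and do not lift or move the lid. Leave the wooden board's clip open and the board, mug, dripper and jar as they stand.

Things in the scene. Friction and masses are not known exactly. Their poses are not given: they have to be found in the camera images.
- lid_clip: Steel clip holding the round GLASS LID: base 120 x 150 x 6 mm, fixed on the shelf's upper step (120 mm above the counter); origin at the centre of its underside, z up. Its +x is the way its lever is pushed over (away from the robot). The lid's slot lies at y = +50 mm, the lid's face looking along y; the lever hinge at y = -40 mm. Base, jaws and hinge stay below 52 mm, the lid reaches 136 mm.
- lid_pivot (a point): Centre of the hinge axis of the lid clip's lever (axis along the clip's y), 24 mm above the clip's underside.
- lid_paddle (a point): Centre of the red flat paddle at the upper end of the lid clip's lever, 62 mm from the hinge axis; the paddle is 12 mm thick, 32 mm wide (along clip y) and 40 mm long, its free end 82 mm from the hinge axis. Moves with the lever. Axes: z along the lever to its free end, x normal to the paddle.
- lid_front: Front half of that paddle: a 6 mm slab, the side that faces away from the lever's swing (clip -x side, towards the robot); push on this side. Its origin lies on the hinge axis, z along the lever.
- lid_back: Rear half of that paddle: a 6 mm slab on the clip +x side, 3 mm shorter at the free end. Its origin lies on the hinge axis.
- lid_lever (a joint): Toggle lever angle: 0 = open, leaning 0.6 rad from upright to clip -x (towards the robot); 0.6 = upright, dead centre; 1.2 = locked, leaning 0.6 rad to clip +x, jaw pressed on the lid. Its over-centre drive throws it from dead centre to the nearer end, so it snaps over once pushed well past 0.6; the push takes about 8 N at first, less towards dead centre.
- lid_jaw: Sprung steel jaw plate with rubber face (50 mm wide, 34 mm tall, 5 mm thick) that the lever drives 6 to 8 mm along the clip's +y onto the glass lid, gripping with about 5 N; origin at the centre of the steel plate.
- lid: Loose round glass lid with steel rim and black knob, 130 mm diameter, 8 mm thick, 0.25 kg, standing on its edge in the lid clip's slot; origin at its lowest rim point, y is the disc's axis; the knob sticks out 26 mm on the +y side, away from the lever. Not to be lifted or moved.
- board_clip: A second clip, identical, on the same step, to the left or right of the first; it holds the small WOODEN BOARD and must stay open. Same frame as lid_clip.
- board_lever (a joint): Angle of the second clip's lever (same meaning): stays at 0.
- board_paddle (a point): Centre of the second clip's identical red paddle.
- board: Loose small pale wooden serving board, 120 x 8 x 120 mm, standing upright in the second clip; origin at the centre of its lower edge.
- mug: Brown earthenware mug, 80 mm across, 88 mm tall, on the lower step beyond the clips (its top is 143 mm above the counter); origin under its centre.
- dripper: Stainless cone coffee dripper, 96 mm across at the rim, 75 mm tall, on the lower step; origin under its centre.
- jar: Closed white ceramic jar, 80 mm across, 105 mm tall, on the lower step; origin under its centre.
There are look-alikes about, which are no part of the job. What is shaped like the dripper but green or turquoise is not meant.

How it is judged:
By the outcome, as a careful person would: the job done as asked, in the order asked, and still so for the second after the job is handed in, with the robot touching nothing.
It also fails if it takes over 32 s, if anything falls off the work surface, if the arm or the gripper's body presses on something with over 40 N, if the wrist force passes 120 N, or if a joint passes its speed limit or range.

## Working session

There is one attempt and no reset: what is moved stays moved. The work goes in short steps, Python scripts to look and compute and a shell command to move; the robot and the scene stay as the last step left them, time stands still between calls to the robot, and variables do not carry over. Pictures are saved under pics/ and viewed, and the job is handed in when it is done.

```bash
ls; mkdir -p pics; python3 - <<'E'
from cell import env
import cv2
for n in ["scene","top","wrist"]:
    c=env.read_camera(n); cv2.imwrite(f"pics/{n}0.png",c["pixels"][:,:,::-1])
    print(n,c["intrinsics"].tolist(),c["D"],c["R"].tolist(),c["t"])
o=env.get_obs(); print(o)
E
```

```text
pics
scene [[506.9358552607259, 0.0, 315.35984411736206], [0.0, 506.9358552607259, 201.1974937547951], [0.0, 0.0, 1.0]] [-0.15950404  0.          0.          0.          0.        ] [[0.40747211001861317, 0.9131365546360494, -0.01217013329360783], [0.7699346255709419, -0.35067607441804366, -0.533129405658405], [-0.49108772322662747, 0.20786515681603707, -0.8459461712650111]] [-0.28186757 -0.42926405  1.56109343]
top [[368.6846170160087, 0.0, 318.78542989457173], [0.0, 368.6846170160087, 205.31147068281444], [0.0, 0.0, 1.0]] [-0.06796991  0.          0.          0.          0.        ] [[0.008625061501580367, -0.9997685258991371, -0.01971047781155602], [-0.9872770863650645, -0.0053842200634352105, -0.15891810756744332], [0.15877519659129047, 0.020830381556140257, -0.9870949965183811]] [0.02448272 0.65960127 0.66443056]
wrist [[325.99208748405806, 0.0, 319.5311425710676], [0.0, 325.99208748405806, 197.7734844401701], [0.0, 0.0, 1.0]] [-0.00801919  0.          0.          0.          0.        ] [[0.31071166797824495, 0.9505022368920534, -0.001938309929133338], [0.9207631758983983, -0.30048282347209065, 0.24880765001851865], [0.2359097990581869, -0.07909216434922546, -0.9685509776190838]] [-0.64876408 -0.02931353  0.38936043]
{'time_s': 0.15, 'qpos': array([-71.0982089 ,  18.43211316,  -4.01548011,  83.16015595,
         1.29571582,  78.54167986,  -3.26044446]), 'joint_velocities': array([ 0.04958193, -0.07628324, -0.04509457, -0.21071337, -0.00143674,
       -0.04313968,  0.03187223]), 'effort': array([ 4.70492869e-04, -4.91790104e+01, -4.04143129e-01, -3.12878680e+01,
       -6.38189446e-02,  4.04700253e-02,  1.24764138e-04]), 'tool_pos': array([0.20179897, 0.61746389, 0.24666941]), 'tool_rot': array([-1.79911311e+02,  5.85764409e-03,  1.61907286e+02]), 'force': array([ 0.18000611, -0.17981166,  0.4811858 ]), 'wrist_torque': array([-0.0039988 , -0.03797534,  0.00717182]), 'grip_width': 0.08698112419535402}
```

View pics/scene0.png

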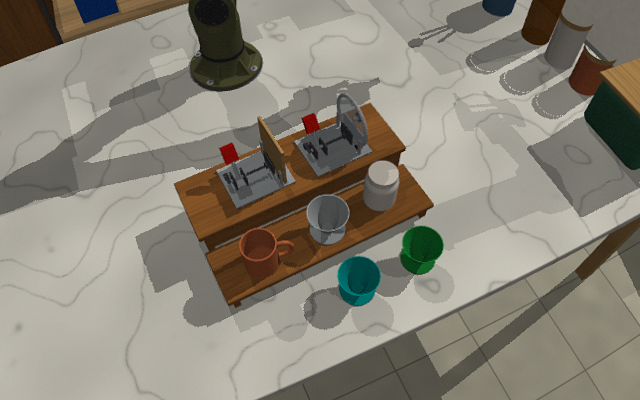

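View pics/top0.png

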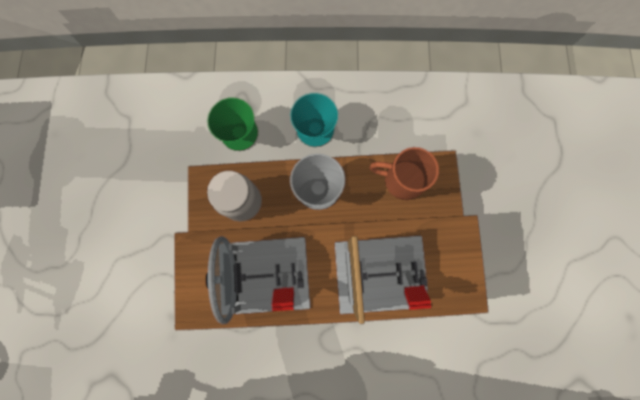

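View pics/wrist0.png

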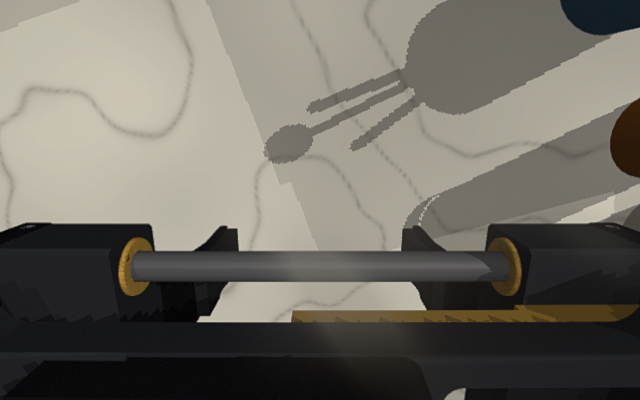

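Candidates for the lever: the red paddle of the clip with the round glass lid, at scene (310,123) and top (283,299), and the red paddle of the board's clip, at scene (228,153) and top (417,297). By the description it is the first, whose clip holds the round disc. Next I check it in a close crop and measure.

```bash
cat > h.py <<'E'
from cell import env
import cv2, numpy as np
from scipy.spatial.transform import Rotation as Ro
def und(c,p): return cv2.undistortPoints(np.array([[p]],float),c["intrinsics"],c["D"])[0,0]
def ray(c,p):
    u=und(c,p); R=np.array(c["R"]); t=np.array(c["t"]); d=R.T@np.array([u[0],u[1],1]); return -R.T@t,d/np.linalg.norm(d)
def plane(c,p,z):
    o,d=ray(c,p); return o+d*(z-o[2])/d[2]
def tri(c1,p1,c2,p2):
    o1,d1=ray(c1,p1);o2,d2=ray(c2,p2)
    A=np.stack([d1,-d2],1); s=np.linalg.lstsq(A,o2-o1,rcond=None)[0]
    a,b=o1+s[0]*d1,o2+s[1]*d2; return (a+b)/2,np.linalg.norm(a-b)
def proj(c,X):
    return cv2.projectPoints(np.array([X],float),cv2.Rodrigues(np.array(c["R"]))[0],np.array(c["t"]),c["intrinsics"],c["D"])[0][0,0]
def reds(c):
    im=c["pixels"].astype(int); m=((im[:,:,0]>110)&(im[:,:,1]<45)&(im[:,:,2]<45)).astype(np.uint8)
    n,l,s,ce=cv2.connectedComponentsWithStats(m); return [(ce[i],s[i]) for i in range(1,n) if s[i,4]>40],l,m
E
python3 - <<'E'
from h import *
s=env.read_camera("scene");t=env.read_camera("top")
for c in(s,t):
    r,l,m=reds(c)
    for ce,st in r: print(ce,st)
    cs,_=cv2.findContours(m,0,2)
    for k in cs:
        if cv2.contourArea(k)>30: print(cv2.approxPolyDP(k,2,True)[:,0].tolist())
a=cv2.resize(s["pixels"][70:220,200:420],None,fx=3,fy=3,interpolation=2)[:,:,::-1]
b=cv2.resize(t["pixels"][220:340,165:445],None,fx=2.8,fy=2.8,interpolation=2)[:,:,::-1]
cv2.imwrite("pics/cs.png",a);cv2.imwrite("pics/ct.png",b)
E
```

```text
[310.76328502 122.83091787] [303 113  17  21 207]
[228.95154185 152.86343612] [220 143  18  21 227]
[[231, 143], [220, 148], [227, 163], [237, 158]]
[[313, 113], [303, 117], [308, 133], [319, 127]]
[417.95833333 302.51041667] [405 290  26  19 192]
[282.38414634 305.26219512] [273 301  20  10 164]
[[292, 302], [273, 302], [273, 309], [291, 308]]
[[405, 290], [411, 308], [430, 305], [428, 299], [411, 301]]
```

View pics/cs.png

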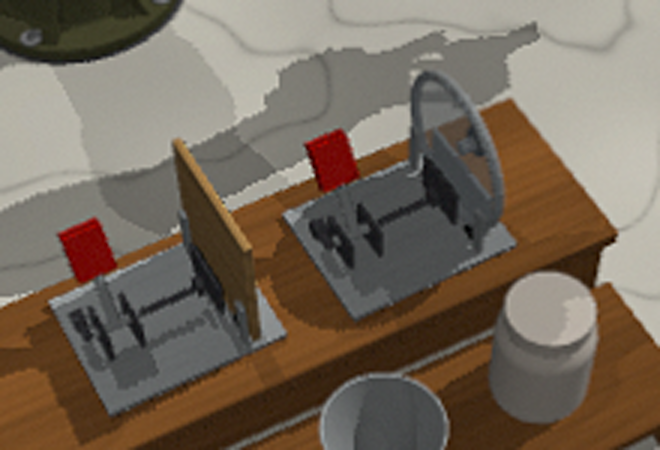

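View pics/ct.png

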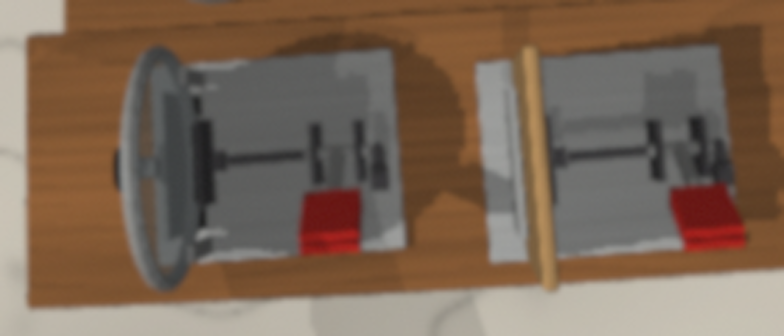

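```bash
python3 - <<'E'
from h import *
s=env.read_camera("scene");t=env.read_camera("top")
print("cams",ray(s,(0,0))[0],ray(t,(0,0))[0])
P=lambda c,l:[plane(c,p,.126).round(4).tolist() for p in l]
sc=P(s,[(200+285/3,70+213/3),(200+358/3,70+318/3),(200+516/3,70+240/3)])
tc=P(t,[(165+406/2.8,220+246/2.8),(165+390/2.8,220+50/2.8)])
print("scene near-right, far-right, far-left",sc);print("top nr, fr",tc)
a,b,c=map(np.array,sc);print(np.linalg.norm(b-a),np.linalg.norm(c-b))
nr=(a+tc[0])/2; fr=(b+tc[1])/2
x=(fr-nr)+0; y=c-b
ang=np.degrees([np.arctan2(x[1],x[0]),np.arctan2(-y[0],y[1]),np.arctan2((np.array(tc[1])-tc[0])[1],(np.array(tc[1])-tc[0])[0])]);print(ang)
for yaw in (ang[0],ang[1],ang.mean()):
    th=np.radians(yaw);ex=np.array([np.cos(th),np.sin(th),0]);ey=np.array([-ex[1],ex[0],0])
    O=((nr+.06*ex+.075*ey)+(fr-.06*ex+.075*ey)+(c-.06*ex-.075*ey))/3;O[2]=.12
    piv=O-.04*ey+[0,0,.024]
    pd=piv+.062*(-np.sin(.6)*ex+np.cos(.6)*np.array([0,0,1]))
    print(yaw,O,piv,pd,proj(s,pd),proj(t,pd))
for c_ in (s,t):
    im=c_["pixels"];hsv=cv2.cvtColor(im,cv2.COLOR_RGB2HSV)
    m=(((hsv[:,:,0]<6)|(hsv[:,:,0]>174))&(hsv[:,:,1]>190)&(hsv[:,:,2]>60)).astype(np.uint8)
    n,l,st,ce=cv2.connectedComponentsWithStats(m)
    for i in range(1,n):
        if st[i,4]>60: print(ce[i],st[i])
    cs,_=cv2.findContours(m,0,2)
    for k in cs:
        if cv2.contourArea(k)>50: print(cv2.approxPolyDP(k,2.5,True)[:,0].tolist())
E
```

```text
cams [ 1.21199225 -0.21764599  1.08831736] [0.54550296 0.01418815 0.76116123]
scene near-right, far-right, far-left [[0.4747, 0.0443, 0.126], [0.5941, 0.0553, 0.126], [0.577, 0.2019, 0.126]]
top nr, fr [[0.4731, 0.0408, 0.126], [0.5907, 0.0521, 0.126]]
0.11990562955924959 0.14759393618980424
[5.37529583 6.65313977 5.48861111]
5.375295826815177 [0.52551264 0.12239981 0.12      ] [0.5292598  0.08257572 0.144     ] [0.49440592 0.07929622 0.19517081] [310.87919861 123.28326972] [282.64442737 298.3876887 ]
6.653139767688495 [0.52500489 0.12189781 0.12      ] [0.52963923 0.08216718 0.144     ] [0.49486715 0.07811123 0.19517081] [310.49106468 123.58252072] [283.43553516 298.08647788]
5.8390155665402075 [0.52532709 0.12221895 0.12      ] [0.52939644 0.08242648 0.144     ] [0.49457024 0.07886501 0.19517081] [310.73738623 123.39108609] [282.93226033 298.2804672 ]
[310.33476395 123.28755365] [302 113  18  21 233]
[228.82644628 153.09504132] [220 143  19  21 242]
[[231, 143], [220, 148], [226, 163], [238, 158]]
[[313, 113], [302, 118], [307, 133], [319, 128]]
[417.74238876 298.20843091] [406 287  25  23 427]
[282.73157895 299.65      ] [273 289  20  22 380]
[[291, 289], [275, 291], [274, 310], [291, 309]]
[[422, 287], [406, 289], [411, 309], [430, 307]]
```

The crops confirm the choice. The clip with the round glass disc is at scene (332,140), with its red paddle at scene (310,123) and top (283,299). The other paddle, at scene (228,153), belongs to the wooden board. I work out the moves next.

```bash
cat > sim.py <<'E'
import numpy as np
from scipy.spatial.transform import Rotation as Ro
def sim(p,rpy,rows):
    p=np.array(p,float);R=Ro.from_euler("xyz",rpy,degrees=True)
    for r in rows:
        p=p+R.apply(r[:3]);R=R*Ro.from_rotvec(np.radians(r[3:]));
        print(p.round(3),np.hypot(p[0],p[1]).round(3),R.as_euler("xyz",degrees=True).round(1))
E
python3 - <<'E'
from h import *; from sim import sim
o=env.get_obs()
sim(o["tool_pos"],o["tool_rot"],[[-.02,0,-.03,0,0,2]]*2+[[-.04,-.008,0,0,0,4.1]]*14)
ex=np.array([np.cos(.1),np.sin(.1)]);print(np.array([.4946,.079])-.052*ex)
E
```

```text
[0.221 0.612 0.277] 0.65 [-180.     0.   159.9]
[0.24  0.605 0.307] 0.65 [-180.     0.   157.9]
[0.274 0.582 0.307] 0.643 [-180.     0.   153.8]
[0.306 0.557 0.307] 0.636 [-180.     0.   149.7]
[0.337 0.53  0.307] 0.628 [-180.     0.   145.6]
[0.365 0.501 0.307] 0.62 [-180.     0.   141.5]
[0.391 0.47  0.307] 0.612 [-180.     0.   137.4]
[0.415 0.437 0.307] 0.603 [-180.     0.   133.3]
[0.437 0.402 0.307] 0.594 [-180.     0.   129.2]
[0.456 0.366 0.307] 0.585 [-180.     0.   125.1]
[0.473 0.329 0.307] 0.576 [-180.    0.  121.]
[0.486 0.291 0.307] 0.567 [-180.     0.   116.9]
[0.497 0.251 0.307] 0.557 [-180.     0.   112.8]
[0.505 0.211 0.307] 0.548 [-180.     0.   108.7]
[0.511 0.171 0.307] 0.539 [-180.     0.   104.6]
[0.513 0.13  0.307] 0.529 [-180.     0.   100.5]
[0.44285978 0.07380866]
```

```bash
python3 -m creep '[{"tx":-0.02,"tz":-0.035,"rz":2},{"tx":-0.03,"tz":-0.035,"rz":3},{"tx":-0.04,"ty":-0.01,"tz":-0.025,"rz":4},{"tx":-0.04,"ty":-0.015,"rz":4},{"tx":-0.04,"ty":-0.015,"rz":4},{"tx":-0.04,"ty":-0.015,"rz":4},{"tx":-0.04,"ty":-0.015,"rz":4},{"tx":-0.04,"ty":-0.015,"rz":4},{"tx":-0.04,"ty":-0.015,"rz":4},{"tx":-0.04,"ty":-0.015,"rz":4},{"tx":-0.04,"ty":-0.015,"rz":4},{"tx":-0.04,"ty":-0.015,"rz":4},{"tx":-0.04,"ty":-0.015,"rz":4},{"tx":-0.03,"ty":-0.01,"rz":4},{"tx":-0.02,"rz":4}]' 0 20
```

```text
$[0]: bad value
```

```bash
python3 -m creep '[{"tx":-0.02,"ty":0,"tz":-0.035,"rx":0,"ry":0,"rz":2},{"tx":-0.03,"ty":0,"tz":-0.035,"rx":0,"ry":0,"rz":3},{"tx":-0.04,"ty":-0.01,"tz":-0.025,"rx":0,"ry":0,"rz":4},{"tx":-0.04,"ty":-0.015,"tz":0,"rx":0,"ry":0,"rz":4},{"tx":-0.04,"ty":-0.015,"tz":0,"rx":0,"ry":0,"rz":4},{"tx":-0.04,"ty":-0.015,"tz":0,"rx":0,"ry":0,"rz":4},{"tx":-0.04,"ty":-0.015,"tz":0,"rx":0,"ry":0,"rz":4},{"tx":-0.04,"ty":-0.015,"tz":0,"rx":0,"ry":0,"rz":4},{"tx":-0.04,"ty":-0.015,"tz":0,"rx":0,"ry":0,"rz":4},{"tx":-0.04,"ty":-0.015,"tz":0,"rx":0,"ry":0,"rz":4},{"tx":-0.04,"ty":-0.015,"tz":0,"rx":0,"ry":0,"rz":4},{"tx":-0.04,"ty":-0.015,"tz":0,"rx":0,"ry":0,"rz":4}]' 0 20
```

```text
time_s: 1.85
tool_pos: [0.4503, 0.2347, 0.3427]
tool_rot: [180.0, -0.0, 116.6]
force: [0.7, 0.0, 0.3]
grip_width: 0.0004
```

```bash
python3 -m creep '[{"tx":-0.031,"ty":-0.011,"tz":0,"rx":0,"ry":0,"rz":4.2},{"tx":-0.031,"ty":-0.011,"tz":0,"rx":0,"ry":0,"rz":4.2},{"tx":-0.031,"ty":-0.011,"tz":0,"rx":0,"ry":0,"rz":4.2},{"tx":-0.031,"ty":-0.011,"tz":0,"rx":0,"ry":0,"rz":4.2},{"tx":-0.031,"ty":-0.011,"tz":0,"rx":0,"ry":0,"rz":4.2},{"tx":0,"ty":0,"tz":0,"rx":0,"ry":0,"rz":0},{"tx":0,"ty":0,"tz":0,"rx":0,"ry":0,"rz":0}]'; python3 - <<'E'
from h import *
for n in ["scene","wrist"]:
    c=env.read_camera(n); cv2.imwrite(f"pics/{n}1.png",c["pixels"][:,:,::-1])
    print(n,[r for r in reds(c)[0]], proj(c,[.4946,.079,.195]))
E
```

```text
time_s: 2.72
tool_pos: [0.4467, 0.0741, 0.3427]
tool_rot: [180.0, -0.0, 95.9]
force: [1.0, 0.1, 0.4]
grip_width: 0.0007
scene [(array([310.79187817, 123.07106599]), array([303, 114,  17,  20, 197], dtype=int32)), (array([233.25862069, 156.94827586]), array([228, 150,  10,  14,  58], dtype=int32))] [310.79734653 123.43003846]
wrist [(array([372.72531646, 194.2721519 ]), array([355, 174,  31,  41, 790], dtype=int32))] [374.06190607 192.7297316 ]
```

View pics/scene1.png

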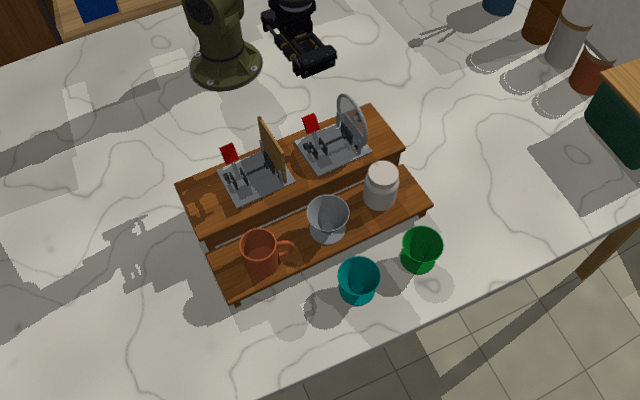

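View pics/wrist1.png

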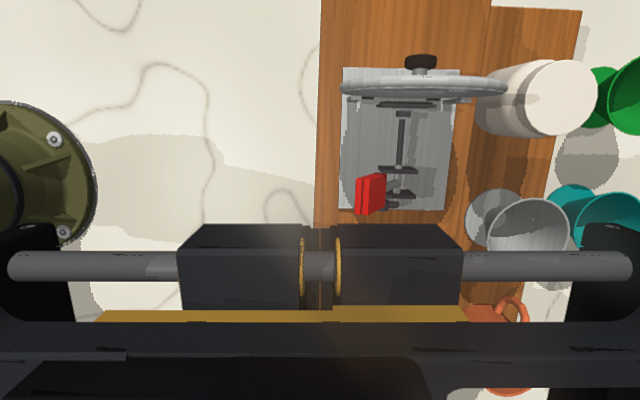

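```bash
python3 -m creep '[{"tx":0,"ty":-0.004,"tz":0.03,"rx":0,"ry":0,"rz":0},{"tx":0,"ty":0,"tz":0.04,"rx":0,"ry":0,"rz":0},{"tx":0,"ty":0,"tz":0.035,"rx":0,"ry":0,"rz":0},{"tx":0,"ty":0,"tz":0.02,"rx":0,"ry":0,"rz":0},{"tx":0,"ty":0,"tz":0,"rx":0,"ry":0,"rz":0},{"tx":0,"ty":0,"tz":0,"rx":0,"ry":0,"rz":0}]'; python3 - <<'E'
from h import *
ims=[]
for n in ["scene","wrist","top"]:
    c=env.read_camera(n); o=ray(c,(320,200))[0]; print(n,o)
    b={"scene":(60,190,190,400),"wrist":(40,280,220,540),"top":(180,340,160,450)}[n]
    im=c["pixels"][b[0]:b[1],b[2]:b[3]]; cv2.imwrite(f"pics/{n}2.png",cv2.resize(im,None,fx=2.4,fy=2.4,interpolation=2)[:,:,::-1])
E
```

```text
time_s: 3.58
tool_pos: [0.4435, 0.0741, 0.2185]
tool_rot: [179.9, -0.0, 96.0]
force: [-0.9, 0.1, 1.1]
grip_width: 0.0005
scene [ 1.21199225 -0.21764599  1.08831736]
wrist [0.43558849 0.14122118 0.35533084]
top [0.54550296 0.01418815 0.76116123]
```

View pics/scene2.png

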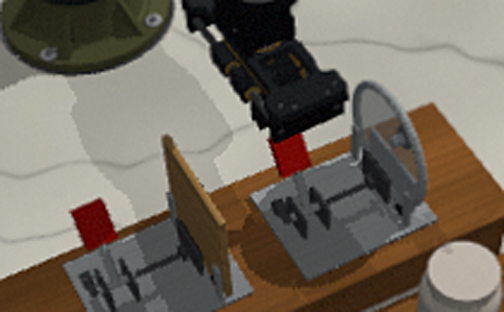

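View pics/wrist2.png

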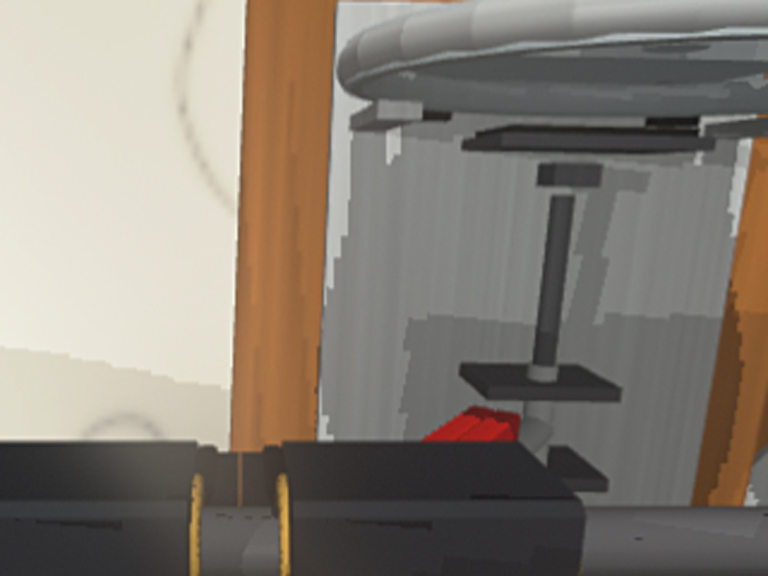

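View pics/top2.png

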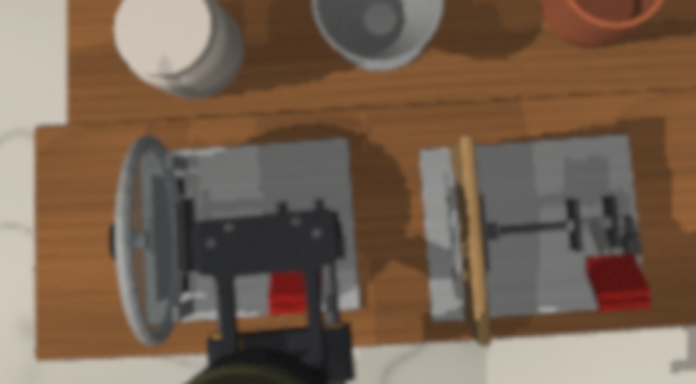

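```bash
python3 -m creep '[{"tx":0,"ty":0.01,"tz":0,"rx":0,"ry":0,"rz":0},{"tx":0,"ty":0.01,"tz":0,"rx":0,"ry":0,"rz":0},{"tx":0,"ty":0.006,"tz":0,"rx":0,"ry":0,"rz":0},{"tx":0,"ty":0.006,"tz":0,"rx":0,"ry":0,"rz":0},{"tx":0,"ty":0.006,"tz":0,"rx":0,"ry":0,"rz":0},{"tx":0,"ty":0,"tz":0,"rx":0,"ry":0,"rz":0}]'; python3 - <<'E'
from h import *
c=env.read_camera("scene"); b=(60,190,190,400);print(env.get_obs()["force"])
im=c["pixels"][b[0]:b[1],b[2]:b[3]]; cv2.imwrite(f"pics/scene3.png",cv2.resize(im,None,fx=2.4,fy=2.4,interpolation=2)[:,:,::-1])
E
```

```text
time_s: 4.47
tool_pos: [0.4785, 0.0773, 0.2198]
tool_rot: [-179.6, -0.1, 95.9]
force: [-15.0, -2.4, 21.2]
grip_width: 0.0002
[-14.96185125  -2.6918431   20.23367137]
```

View pics/scene3.png

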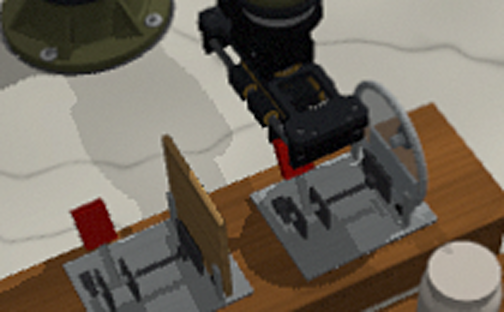

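```bash
python3 - <<'E'
from h import *
for n in ["scene","wrist","top"]:
    c=env.read_camera(n)
    b={"scene":(85,150,260,380),"wrist":(150,300,300,540),"top":(180,340,160,450)}[n]
    f=6 if n=="scene" else 3 if n=="wrist" else 2.5
    im=c["pixels"][b[0]:b[1],b[2]:b[3]]; cv2.imwrite(f"pics/{n}4.png",cv2.resize(im,None,fx=f,fy=f,interpolation=2)[:,:,::-1])
print(env.get_obs()["qpos"])
for a in (0,.1,.2,.3):
    p=np.array([.5294,.0824,.144])+.042*np.array([-np.sin(.6-a),-.1*np.sin(.6-a),np.cos(.6-a)]);print(a,proj(env.read_camera("scene"),p))
E
```

```text
[-37.77996463  -1.39862494  25.33409664 108.68277355   0.51318434
  72.91836715  -6.70479339]
0 [313.25277297 131.18193297]
0.1 [314.00291209 131.59655414]
0.2 [314.80297989 132.17413089]
0.3 [315.64493243 132.90998829]
```

View pics/scene4.png

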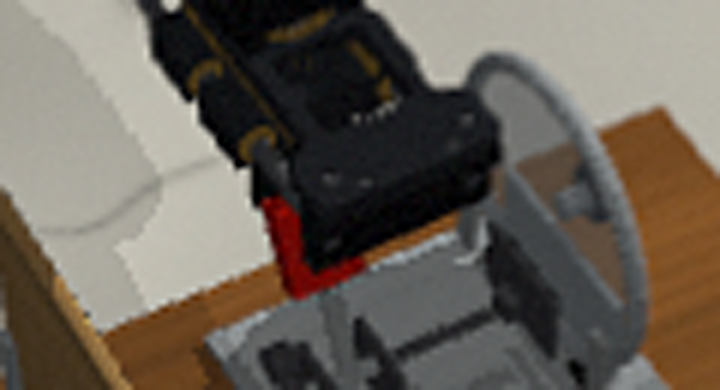

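View pics/wrist4.png

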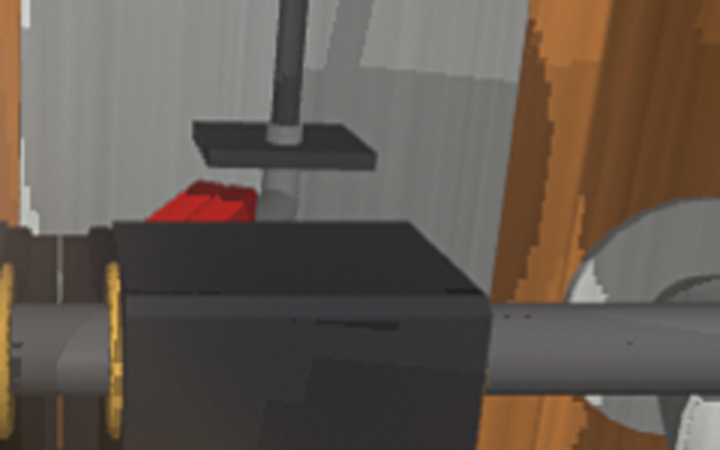

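View pics/top4.png

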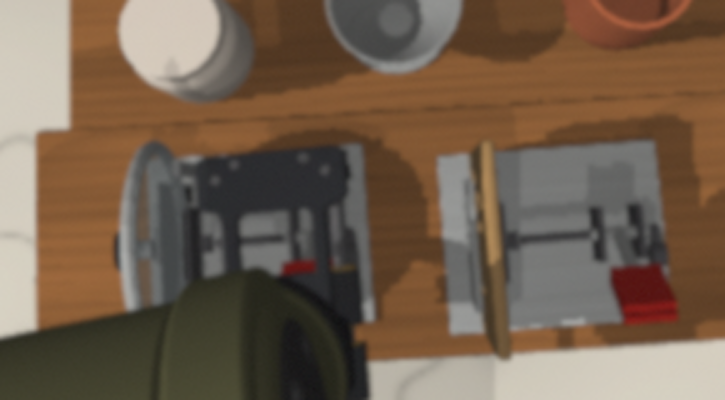

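The force is along the lever. That suggests the lever is turning and its rising edge rubs up against the finger. I follow its arc, rising as I push, to relieve it.

```bash
python3 -m creep '[{"tx":0,"ty":0.003,"tz":-0.004,"rx":0,"ry":0,"rz":0},{"tx":0,"ty":0.005,"tz":-0.003,"rx":0,"ry":0,"rz":0},{"tx":0,"ty":0,"tz":0,"rx":0,"ry":0,"rz":0}]'; python3 - <<'E'
from h import *
for n in ["scene","wrist"]:
    c=env.read_camera(n)
    b={"scene":(85,150,260,380),"wrist":(150,300,300,540),"top":(180,340,160,450)}[n]
    f=6 if n=="scene" else 3 if n=="wrist" else 2.5
    im=c["pixels"][b[0]:b[1],b[2]:b[3]]; cv2.imwrite(f"pics/{n}5.png",cv2.resize(im,None,fx=f,fy=f,interpolation=2)[:,:,::-1])
E
```

```text
time_s: 5.25
tool_pos: [0.4885, 0.0781, 0.2252]
tool_rot: [-179.9, 0.0, 95.9]
force: [-4.9, -0.8, 7.1]
grip_width: 0.0002
```

View pics/scene5.png

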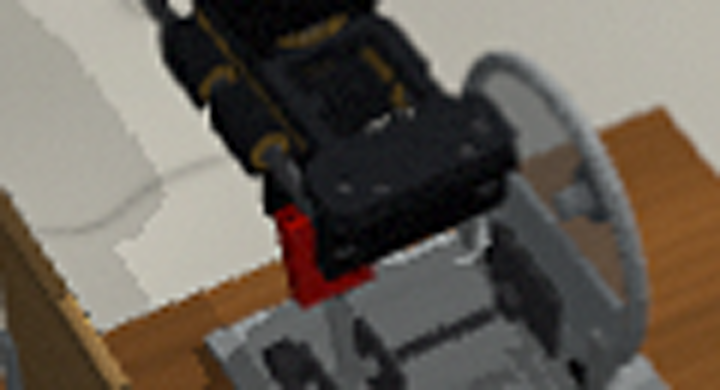

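View pics/wrist5.png

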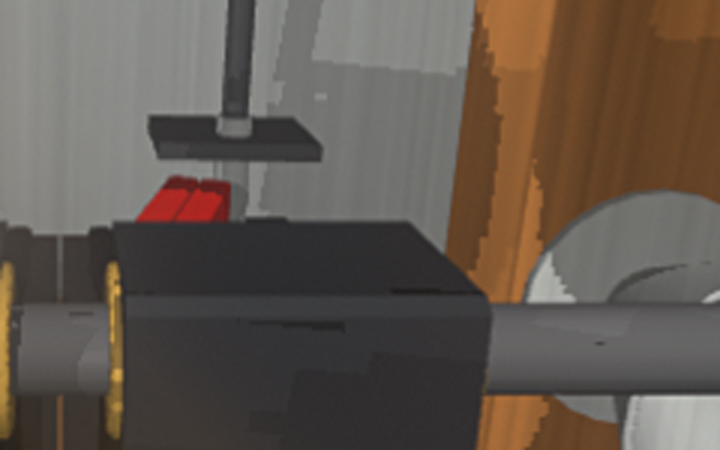

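```bash
python3 -m creep '[{"tx":0,"ty":0.006,"tz":-0.003,"rx":0,"ry":0,"rz":0},{"tx":0,"ty":0.006,"tz":-0.002,"rx":0,"ry":0,"rz":0},{"tx":0,"ty":0.006,"tz":-0.001,"rx":0,"ry":0,"rz":0},{"tx":0,"ty":0.006,"tz":0,"rx":0,"ry":0,"rz":0},{"tx":0,"ty":0.006,"tz":0,"rx":0,"ry":0,"rz":0},{"tx":0,"ty":0.006,"tz":0,"rx":0,"ry":0,"rz":0},{"tx":0,"ty":0,"tz":0,"rx":0,"ry":0,"rz":0}]'; python3 - <<'E'
from h import *
for n in ["scene","wrist"]:
    c=env.read_camera(n)
    b={"scene":(85,170,260,380),"wrist":(150,300,300,540),"top":(180,340,160,450)}[n]
    f=6 if n=="scene" else 3 if n=="wrist" else 2.5
    im=c["pixels"][b[0]:b[1],b[2]:b[3]]; cv2.imwrite(f"pics/{n}6.png",cv2.resize(im,None,fx=f,fy=f,interpolation=2)[:,:,::-1])
E
```

```text
time_s: 6.22
tool_pos: [0.5249, 0.082, 0.2304]
tool_rot: [180.0, 0.0, 95.9]
force: [-0.3, 0.6, 0.3]
grip_width: 0.0005
```

View pics/scene6.png

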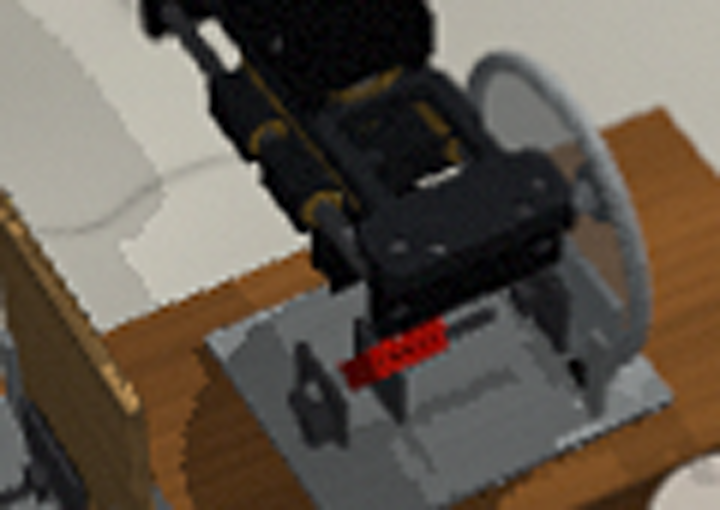

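View pics/wrist6.png

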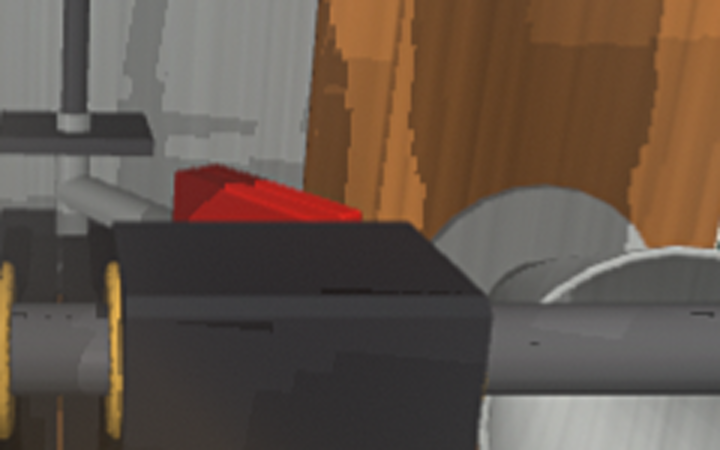

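The lever has snapped over: the paddle now leans to clip +x at scene crop (400,350), with no force left on the tool. I retreat back and then up.

```bash
python3 -m creep '[{"tx":0,"ty":-0.02,"tz":0,"rx":0,"ry":0,"rz":0},{"tx":0,"ty":-0.03,"tz":0,"rx":0,"ry":0,"rz":0},{"tx":0,"ty":-0.025,"tz":-0.03,"rx":0,"ry":0,"rz":0},{"tx":0,"ty":0,"tz":-0.04,"rx":0,"ry":0,"rz":0},{"tx":0,"ty":0,"tz":-0.04,"rx":0,"ry":0,"rz":0},{"tx":0,"ty":0,"tz":-0.03,"rx":0,"ry":0,"rz":0},{"tx":0,"ty":0,"tz":0,"rx":0,"ry":0,"rz":0},{"tx":0,"ty":0,"tz":0,"rx":0,"ry":0,"rz":0}]'; python3 - <<'E'
from h import *
s=env.read_camera("scene");w=env.read_camera("wrist");t=env.read_camera("top")
pd=np.array([.5294,.0824,.144])+.062*np.array([np.sin(.6),.1*np.sin(.6),np.cos(.6)])
for n,c in zip("swt",(s,w,t)): print(n,[(r[0].round(1),r[1][4]) for r in reds(c)[0]],"locked pred",proj(c,pd))
im=s["pixels"][70:220,200:420];cv2.imwrite("pics/scene7.png",cv2.resize(im,None,fx=3.5,fy=3.5,interpolation=2)[:,:,::-1])
cv2.imwrite("pics/wrist7.png",w["pixels"][:,:,::-1])
E
```

```text
time_s: 7.32
tool_pos: [0.4495, 0.0742, 0.3699]
tool_rot: [-180.0, 0.0, 95.9]
force: [-1.0, 0.3, 0.8]
grip_width: 0.0002
s [(array([327.7, 142.8]), np.int32(56)), (array([230.4, 155.6]), np.int32(138))] locked pred [326.11937982 143.84055415]
w [(array([436. , 187.1]), np.int32(1241))] locked pred [439.22928708 185.81307535]
t [(array([280.1, 251.9]), np.int32(340)), (array([415.2, 300.2]), np.int32(88))] locked pred [279.33330281 251.63677972]
```

View pics/scene7.png

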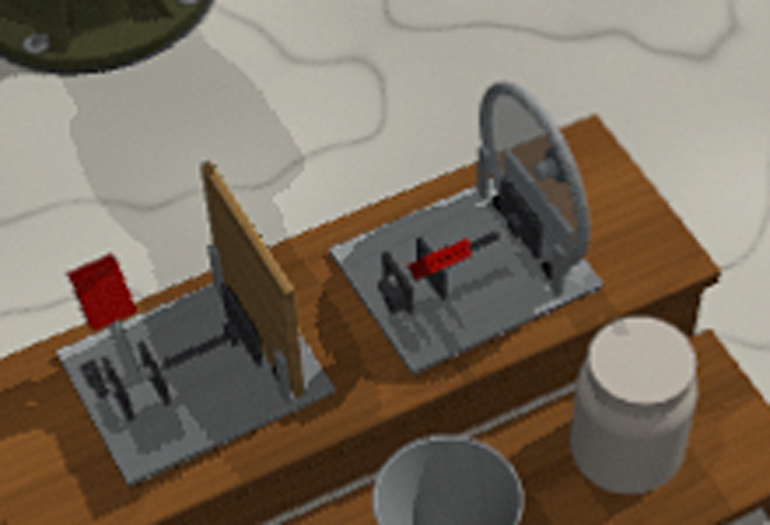

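View pics/wrist7.png

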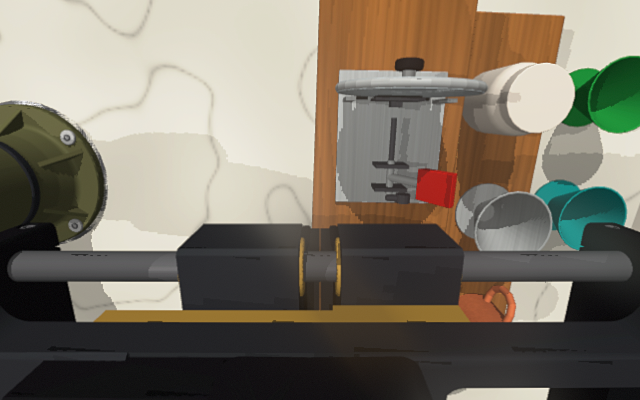

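The lid's lever is locked, seen at top (280,252) where (279,252) was predicted. The jaw is against the lid, which still stands, and the board's lever is unchanged. The hand is clear, so I hand the job in.

```bash
python3 -c "
from cell import env
print(env.get_obs()['joint_velocities'].round(2)); print(env.sign_off())"
```

```text
[ 0.    0.09 -0.01 -0.3   0.06  0.04 -0.02]
the job is handed in; nothing more can be done
None
```

The glass lid's clip is locked. I pushed its red lever over with the closed fingertips, it snapped past centre to its other end, and I backed the hand off and raised it clear. I handed the job in at about 7.5 s of the 32 s allowed.

**Lever:** the last pictures put the paddle within about 1–3 pixels of where a locked lever should appear in all three cameras. In the top view it is at (280,252) against a predicted (279,252).

**Lid and board clip:** the lid looks upright and in place, with the jaw plate against it. I judged the lid and jaw by eye only and did not measure the gripping force. The board's clip is still open. The board and the other things show no visible change.

**Forces:** early in the push the finger rubbed on the rising edge of the paddle and the readings rose to about 15 N back and 21 N up. Raising the hand along the lever's arc brought this down to about 9 N, and the tool was free once the lever had snapped. These are readings from between moves, so I did not see the peaks during each move.

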